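# Clip the check link in the pull tester and tension it

## Task

Fit the steel check link in the pull tester for its daily check (the orange tab is its grip). Press its eye down through the hook's sprung gate so that the gate snaps shut over it, lower its T-bar into the cross slot of the black slide, then draw link and slide away from the gauge until the slack is gone and the needle rises into the green, and let go with the needle staying there. Never let the needle reach the red or force anything, and leave the other things on the bench where they are.

Things in the scene. Friction and masses are not known exactly. Their poses are not given: they have to be found in the camera images.
- tester: pull tester, fixed: grey base 250 x 60 mm, top at z = 10 mm; origin under the base's middle. Its x axis is the pull line: blue gauge housing with dial on top (x -119 to -43 mm, 46 mm wide, 52 mm high), hook, then the black slide between steel rails (y 24 to 29 mm either side, 18 mm high); z up. The hook's mouth opens upward
- hook_hinge (a point): steel hook: a U of 7 mm round bar, open at the top, 15 mm wide inside along x. Near (-x) side: the gate's hinge; far (+x) side: the upright nose. This point is on the gate's hinge line, 15 mm in -x of the nose's inner face, 2.5 mm below the nose's tip, 28 mm above the hook's floor. Axes as the tester's. The hook slides along x: see joint gauge
- hook_seat (a point): in the hook: where the centre of the eye's 5 mm wire rests when seated, pulled against the nose's inner face (2.5 mm in +x of this point), 3 mm above the hook's floor, 27.5 mm below the nose's tip. The ring goes over the nose from above, with the wire at the link's end (link_eye) inside the U. Axes as the tester's; moves with the hook
- gate (a joint): brass spring gate across the hook's mouth, hinge to nose, 15 mm long, sloping 15 degrees down to the nose; 0 = shut, up to 1.3 rad as pressed down. Wire sliding down along the nose meets it 26 mm above hook_seat, needs 3 to 10 N and passes its tip 11 to 14 mm above hook_seat (deeper if away from the nose); then it springs up over the wire. It does not open outward
- gauge (a joint): spring extension in m, shown by the dial needle: green 0.002 to 0.0044 (4 to 7.6 N), red from 0.006 (10 N); 1 N to start, then 1.5 N per mm. The hook's stem is loose: it slides along x with 0.5 N over 14 mm of slack and only at its end pulls the spring. Where in the slack it starts, and where the slack ends (a hidden zero setting, within 16 mm), differ each time
- link_grip (a point): centre of the upright orange grip tab of the loose check link: tab 30 mm along the link, 9 mm thick, its top 14 mm above this point. The link lies flat on the bench, this point 23 mm above its underside. 5 mm steel, about 90 g; x axis from the eye to the T-bar, z up. Eye: ring of 5 mm wire, inside 19 mm; strap 9 mm wide
- link_eye (a point): centre of the eye's wire at the very end of the link, 43 mm in the link's -x of link_grip and 20.5 mm below it; this piece of wire goes into the hook. Axes as the link's
- link_bar (a point): centre of the link's T-bar (5 mm round, 44 mm across), 47 mm in the link's +x of link_grip, 20.5 mm below it, 90 mm from link_eye. Once in the slot and drawn outward it drags the slide (9 N) and, after the slack, the spring too; on letting go it settles back 1.2 mm to the slot's other wall
- glue_stick: yellow and red glue stick standing on the bench, 28 x 28 x 86 mm, bystander; origin under its centre
- tape_roll: roll of tan tape lying flat, 66 x 19 mm, bystander; origin under its centre
- screwdriver: blue screwdriver, 205 mm long, bystander; origin under its centre
- weight_b: brass weight, 58 mm across, 33 mm high, bystander; origin under its centre
- slot_seat (a point): on the black slide: the T-bar's centre when down in the slide's cross slot (slot 6.2 mm wide along x, this point 2.5 mm above its floor). Slot walls 6 mm thick, round tops 5 mm above this point; the -x wall is two prongs 16 mm apart, the strap goes between them. Brake: the slide moves along x only if pushed with over 9 N and stays where left; travel to x = 111 mm. Axes as the tester's
Mind the look-alikes: they are no part of the job. Of the things that look like the part that bears link_grip, the smaller one is meant.

How it is judged:
By the outcome, as a careful person would: the job done as asked, in the order asked, and still so for the second after the job is handed in, with the robot touching nothing.
It also fails if it takes over 67 s, if anything falls off the work surface, if the arm or the gripper's body presses on something with over 40 N, if the wrist force passes 120 N, or if a joint passes its speed limit or range.

## Robot

A 6-joint arm with a two-finger parallel gripper is mounted at the origin on a cart in front of the work surface, level with it; the furniture and walls round the work are solid. World frame = base frame: x ahead of the robot, y to its left, z up, the work surface at z = 0. Lengths are in m, angles in rad, forces in N, time in s.
With the tool pointing down it reaches from about 0.3 to 0.875 m from the base axis. Payload 6.4 kg.
Tool frame: the origin (TCP) lies midway between the tips of the shut fingers; the grasp point (between the pads) lies 19 mm behind it; z points along the fingers, y is the line along which they close (so a half turn about z gives the same grasp; the last joint's range is limited). The gripper opens to 85 mm and grips with 20 to 120 N. Pads are 22 mm wide; open, the fingers measure 114 mm over their backs; the gripper's body (76 mm by 85 mm) begins 54 mm behind the grasp point. The pads swing forward as they close: fully open they stand 13 mm farther back than shut.
Start: joints at [1.132, 0.181, 1.607, -0, 1.354, -0.206], TCP at [0.133, 0.56, 0.231] pointing down, gripper open.
Joint ranges: [-2.99, 2.99], [-0.89, 2.07], [0.3, 2.58], [-1.14, 4.28], [0, 2.63], [-3.12, 3.12]. Speed limits (rad/s): [2.57, 2.57, 3.01, 3.14, 3.14, 3.14].

## Interface

Orientations are given as a unit quaternion [w, x, y, z].
In Python, from bench import ctrl gives the robot as it stands. The module is installed in compiled form; this text tells all that it offers.
- The arm moves only by the tool move_arm, never from a script. Its argument "plan" is one flat list of numbers, 6 for each row, row after row: the shift along the world's x, y, z in units of 50 mm (1.0 is 50 mm), then the turn, a rotation vector about the world's x, y, z in rad. A call has 1 to 10 rows; each row is the pose to reach, as a shift and turn from the pose commanded when the call began; what a row does not reach only later rows make up. A row lasts 1/8 s, in which the tool goes at most 62.5 mm and 10.7 degrees, less where a joint would pass 70% of its speed; a pose out of reach is approached as far as the arm can. A call with a gripper value outside its range is refused whole. "grip" is the finger opening in mm, from 0 to 85.4, set as the call begins (left out, the last holds). The fingers move at their own pace and stop on an object; the grip force is fixed at half the most. Time passes only in rows, so rows that repeat a pose let the fingers close. It gives the time, the measured TCP pose, the force, the opening and the grip force at its end, in the units of the state.
- ctrl.get_obs(): the state, without advancing time (a new reading comes with each control period).
- ctrl.camera(name): name is "scene" or "side" or "wrist"; returns a dict with "pixels" (400x640x3 uint8, red, green, blue), "fx", "fy", "cx", "cy" (pixels), "origin" and "attitude" of the camera in the world. Camera axes: x right, y down, z forward; pixel columns grow to the right and rows downward; lengths in m; the calibration is good to about 2 mm. The wrist camera is an equidistant fisheye: a pixel r from the principal point sees the ray r / f radians off the axis. A picture is of the moment at which its call begins. There is no depth.
- ctrl.hand_in(): hands the job in; it is judged then, once.
The state is a dict: "time_s": time; "q": joint angles; "dq": joint speeds; "joint_efforts": joint torques, N m; "eef_pos": TCP position; "eef_rot": TCP orientation; "wrist_force": force on the tool from outside, world axes, zero at the start; "torque": the same for the moment, N m; "opening": opening from 0.0 (shut) to 1.0 (fully open); "grasp_force": force on a finger pad.
Only numpy, scipy, OpenCV 4.12 (cv2) and the standard library are available. Lean on these libraries where they do the work, as an engineer would, in place of code of your own. Each camera call takes 0.05 s, during which the arm holds its last target. There are 200 camera calls.

## Working session

There is one attempt and no reset: what is moved stays moved. The work goes in short steps, Python scripts to look and compute and a tool call to move; the robot and the scene stay as the last step left them, time stands still between calls to the robot, and variables do not carry over. Pictures are saved under pics/ and viewed, at most 10 in all, crops included, and the job is handed in when it is done.

Besides the shell and the picture viewer there is one more tool, called after "Request:" as a command line: name --argument value ..., lists and objects as JSON in quotes. move_arm: Moves the arm, as the interface text tells. Its arguments: {"type":"object","properties":{"plan":{"type":"array"},"grip":{"type":"number"}},"required":["plan"]}

```bash
mkdir -p pics; python3 - <<'E'
from bench import ctrl
import cv2,numpy as np,pickle
o=ctrl.get_obs(); print({k:np.round(v,4).tolist() for k,v in o.items()})
ims=[]
for n in("scene","side","wrist"):
    c=ctrl.camera(n); pickle.dump(c,open(n+'.pkl','wb')); cv2.imwrite(f'pics/{n}0.png',c['pixels'][:,:,::-1])
    print(n,{k:np.round(v,4).tolist() for k,v in c.items() if k!='pixels'})
E
```

```text
{'time_s': 0.0, 'q': [1.1317, 0.1815, 1.608, 0.0, 1.3538, -0.2063], 'dq': [-0.0006, -0.0017, 0.0007, -0.0024, -0.0004, -0.0003], 'joint_efforts': [-0.0019, -44.4875, -35.1332, -0.0003, 0.009, -0.0], 'eef_pos': [0.1324, 0.559, 0.2304], 'eef_rot': [-0.0003, 0.1161, 0.9932, -0.0008], 'wrist_force': [-0.7035, 0.4241, -0.1362], 'torque': [0.0129, -0.0, 0.045], 'grasp_force': 0.0, 'opening': 1.002}
scene {'fx': 379.6747, 'fy': 379.6747, 'cx': 321.3285, 'cy': 198.3632, 'origin': [0.346, -0.742, 0.7253], 'attitude': [-0.3702, 0.9006, -0.2082, 0.0923]}
side {'fx': 437.8837, 'fy': 437.8837, 'cx': 314.9683, 'cy': 207.7643, 'origin': [0.199, -1.161, 0.564], 'attitude': [-0.5255, 0.8246, -0.1727, 0.1188]}
wrist {'fx': 309.7069, 'fy': 309.7069, 'cx': 313.7811, 'cy': 199.2111, 'origin': [0.0532, 0.578, 0.3735], 'attitude': [0.1262, 0.7741, 0.6124, 0.0987]}
```

View pics/scene0.png

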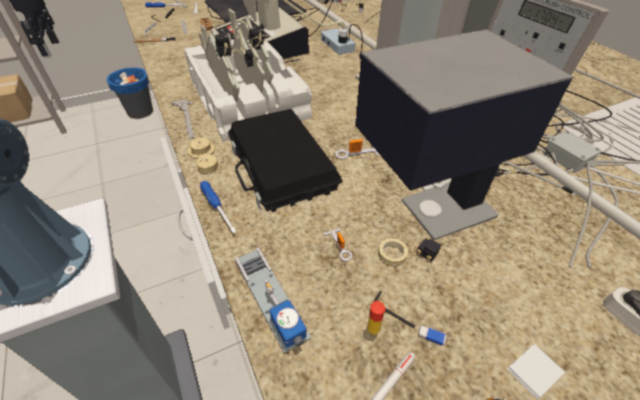

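View pics/side0.png

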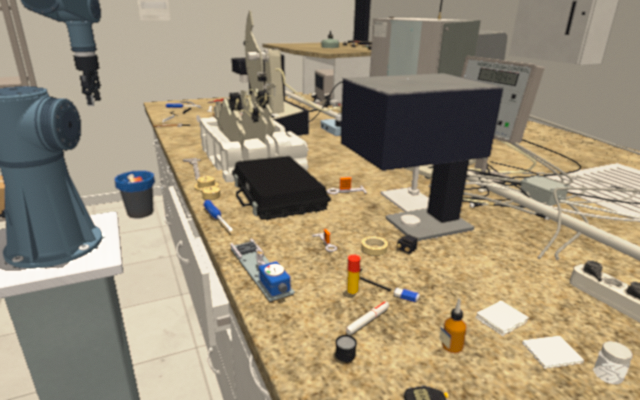

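The scene picture shows two links with orange tabs: A at (341,240), with its eye at (345,255) and T-bar at (333,232), and B at (355,146), with its eye at (341,154). The tester is at (270,300), with the gauge at its lower end (288,318) and the slide at its upper end (255,265). I'll measure the size of both links and take a close crop.

```bash
cat > h.py <<'E'
import numpy as np,cv2,pickle
from scipy.spatial.transform import Rotation as R
def rot(q): return R.from_quat(np.roll(q,-1)).as_matrix()
def ray(c,u,v,fish=False):
    d=np.array([(u-c['cx'])/c['fx'],(v-c['cy'])/c['fy'],1.])
    if fish:
        r=np.hypot(*d[:2]); d=np.array([*(d[:2]/max(r,1e-9)*np.sin(r)),np.cos(r)])
    return rot(c['attitude'])@(d/np.linalg.norm(d))
def onz(c,u,v,z,fish=False):
    d=ray(c,u,v,fish); o=np.array(c['origin']); return o+d*(z-o[2])/d[2]
def proj(c,p,fish=False):
    d=rot(c['attitude']).T@(np.array(p)-c['origin'])
    if fish:
        th=np.arctan2(np.hypot(*d[:2]),d[2]); k=th/max(np.hypot(*d[:2]),1e-9); return c['cx']+c['fx']*d[0]*k,c['cy']+c['fy']*d[1]*k
    return c['cx']+c['fx']*d[0]/d[2],c['cy']+c['fy']*d[1]/d[2]
def tri(c1,p1,c2,p2,f1=False,f2=False):
    d1,d2=ray(c1,*p1,f1),ray(c2,*p2,f2); o1,o2=np.array(c1['origin']),np.array(c2['origin'])
    s=np.linalg.lstsq(np.c_[d1,-d2],o2-o1,rcond=None)[0]
    a,b=o1+s[0]*d1,o2+s[1]*d2; return (a+b)/2,np.linalg.norm(a-b)
E
python3 - <<'E'
from h import *
c=pickle.load(open('scene.pkl','rb'));s=pickle.load(open('side.pkl','rb'))
for n,p,z in [('A eye',(345,255),.0025),('A T',(333,232),.0025),('A tab',(341,240),.025),('B eye',(341,154),.0025),('B T',(374,151),.0025),('B tab',(355,146),.025),('gauge',(288,318),.062),('slide',(255,265),.02),('base c1',(236,258),.01),('c2',(262,249),.01),('c3',(308,342),.01),('c4',(285,350),.01)]:
    print(n,onz(c,*p,z).round(3))
im=c['pixels'][:,:,::-1]
a=cv2.resize(im[215:275,300:380],None,fx=5,fy=5,interpolation=cv2.INTER_CUBIC)
b=cv2.resize(im[125:185,320:400],None,fx=5,fy=5,interpolation=cv2.INTER_CUBIC)
t=cv2.resize(im[240:360,230:320],None,fx=2.5*1,fy=2.5,interpolation=cv2.INTER_CUBIC)
t=np.vstack([t,np.zeros((600-t.shape[0],t.shape[1],3),np.uint8)])
cv2.imwrite('pics/crop1.png',np.hstack([np.vstack([a,b]),t]))
hsv=cv2.cvtColor(c['pixels'],cv2.COLOR_RGB2HSV)
m=cv2.inRange(hsv,(5,170,150),(16,255,255))
n,l,st,ce=cv2.connectedComponentsWithStats(m)
for i in range(1,n):
    if st[i,4]>15: print(st[i],ce[i].round(1))
E
```

```text
A eye [ 0.64  -0.293  0.003]
A T [ 0.647 -0.219  0.003]
A tab [ 0.643 -0.265  0.025]
B eye [0.811 0.043 0.002]
B T [0.91  0.013 0.002]
B tab [0.853 0.035 0.025]
gauge [ 0.449 -0.411  0.062]
slide [ 0.439 -0.241  0.02 ]
base c1 [ 0.408 -0.196  0.01 ]
c2 [ 0.47  -0.198  0.01 ]
c3 [ 0.473 -0.447  0.01 ]
c4 [ 0.427 -0.442  0.01 ]
[350 139  12   5  37] [355.4 141.1]
[338 233   6  15  42] [340.9 239.1]
```

View pics/crop1.png

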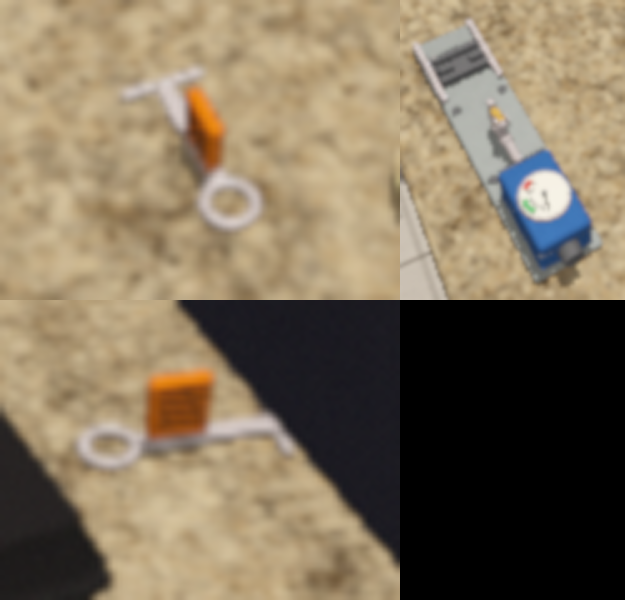

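Link A at (341,240) runs about 88 mm from eye to bar. B at (355,146) is clearly bigger, over 110 mm, and its bar is hidden at the stand, so A is the smaller link and the one I want. Next I'll bring the wrist camera over A and the tester.

Request:
move_arm --plan '[0.45,-0.93,0.1,0,0,-0.075,0.9,-1.86,0.2,0,0,-0.15,1.35,-2.8,0.3,0,0,-0.225,1.8,-3.73,0.4,0,0,-0.3,2.25,-4.67,0.5,0,0,-0.37,2.7,-5.6,0.5,0,0,-0.45,3.15,-6.53,0.5,0,0,-0.52,3.6,-7.47,0.5,0,0,-0.6,4.05,-8.4,0.5,0,0,-0.67]'

```text
time_s: 1.27
eef_pos: [0.3355, 0.138, 0.2564]
eef_rot: [0.0, 0.437, 0.899, 0.0]
wrist_force: [1.0, -0.0, 0.0]
opening: 1.001
grasp_force: 0.0
```

Request:
move_arm --plan '[0.45,-0.93,0,0,0,-0.075,0.9,-1.86,0,0,0,-0.15,1.35,-2.8,0,0,0,-0.225,1.8,-3.73,0,0,0,-0.3,2.25,-4.67,0,0,0,-0.37,2.7,-5.6,0,0,0,-0.45,3.15,-6.53,0,0,0,-0.52,3.6,-7.47,0,0,0,-0.6,4.05,-8.4,0,0,0,-0.67,4.05,-8.4,0,0,0,-0.67]'

```text
time_s: 2.52
eef_pos: [0.5378, -0.2834, 0.2547]
eef_rot: [-0.001, 0.709, 0.705, -0.0]
wrist_force: [-0.6, 0.5, -0.4]
opening: 1.002
grasp_force: 0.0
```

```bash
cat > snap.py <<'E'
import sys
from bench import ctrl
import cv2,numpy as np,pickle
o=ctrl.get_obs(); print({k:np.round(o[k],4).tolist() for k in('time_s','q','eef_pos','eef_rot','wrist_force')})
for n in sys.argv[2:]:
    c=ctrl.camera(n); t=n+sys.argv[1]; pickle.dump(c,open(t+'.pkl','wb')); cv2.imwrite(f'pics/{t}.png',c['pixels'][:,:,::-1])
    print(n,{k:np.round(v,4).tolist() for k,v in c.items() if k in('origin','attitude')})
E
python3 snap.py 1 wrist
```

```text
{'time_s': 2.525, 'q': [-0.6798, 0.2359, 1.4938, -0.0004, 1.4134, -0.6742], 'eef_pos': [0.5378, -0.2834, 0.2547], 'eef_rot': [-0.0007, 0.7091, 0.7051, -0.0003], 'wrist_force': [-0.63, 0.4725, -0.4243]}
wrist {'origin': [0.5388, -0.2018, 0.3978], 'attitude': [0.1607, 0.987, -0.0023, -0.0018]}
```

View pics/wrist1.png

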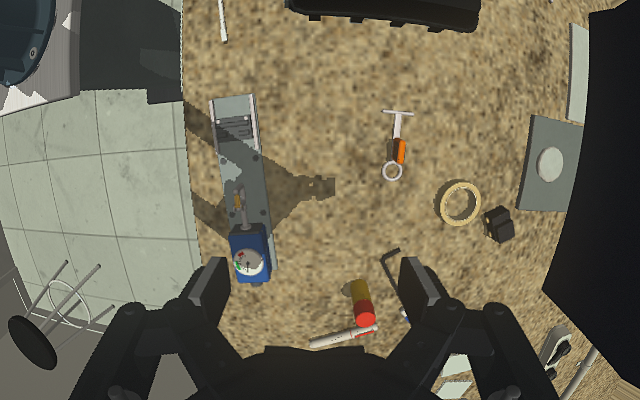

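The wrist view shows the tester at (240,190) with its hook near (238,205), slide at (235,130) and gauge at (250,262). Link A has its eye at (392,171), tab at (401,152) and T-bar at (398,112). I'll go closer for two accurate views.

Request:
move_arm --plan '[-0.4,-0.4,-0.6,0,0,0,-0.9,-0.9,-1.1,0,0,0,-1.4,-1.4,-1.7,0,0,0,-1.4,-1.4,-1.7,0,0,0]'

```text
time_s: 3.08
eef_pos: [0.4648, -0.3491, 0.1687]
eef_rot: [-0.003, 0.708, 0.706, 0.0]
wrist_force: [0.2, 0.4, -0.3]
opening: 0.997
grasp_force: 0.0
```

```bash
python3 snap.py 2 wrist; python3 - <<'E'
from h import *
c=pickle.load(open('wrist2.pkl','rb'));im=c['pixels'][:,:,::-1]
p=[proj(c,q,True) for q in [(.45,-.33,.03),(.64,-.25,.01)]];print(p)
E
```

```text
{'time_s': 3.075, 'q': [-0.8482, 0.2607, 1.6436, -0.0002, 1.243, -0.8445], 'eef_pos': [0.4648, -0.3491, 0.1687], 'eef_rot': [-0.0029, 0.7084, 0.7058, 0.0001], 'wrist_force': [0.1683, 0.3595, -0.2692]}
wrist {'origin': [0.466, -0.268, 0.312], 'attitude': [0.159, 0.9873, -0.0011, -0.0029]}
[(np.float64(298.4549853980555), np.float64(167.40391527914562)), (np.float64(480.7187671927174), np.float64(92.60249942468803))]
```

View pics/wrist2.png

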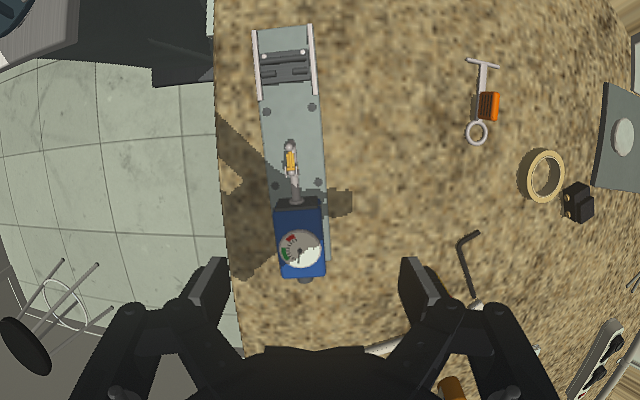

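```bash
python3 - <<'E'
from h import *
c=pickle.load(open('wrist2.pkl','rb'));im=c['pixels'][:,:,::-1]
a=cv2.rotate(cv2.resize(im[15:215,240:335],None,fx=4,fy=4,interpolation=cv2.INTER_CUBIC),cv2.ROTATE_90_COUNTERCLOCKWISE)
b=cv2.rotate(cv2.resize(im[45:155,457:512],None,fx=4,fy=4,interpolation=cv2.INTER_CUBIC),cv2.ROTATE_90_COUNTERCLOCKWISE)
d=cv2.resize(im[205:280,265:330],None,fx=2.9,fy=2.9,interpolation=cv2.INTER_CUBIC)
o=np.zeros((600,800,3),np.uint8);o[:380]=a;o[380:600,:440]=b;o[380:380+d.shape[0],500:500+d.shape[1]]=d
cv2.imwrite('pics/crop2.png',o)
E
```

```text
(no output)
```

View pics/crop2.png

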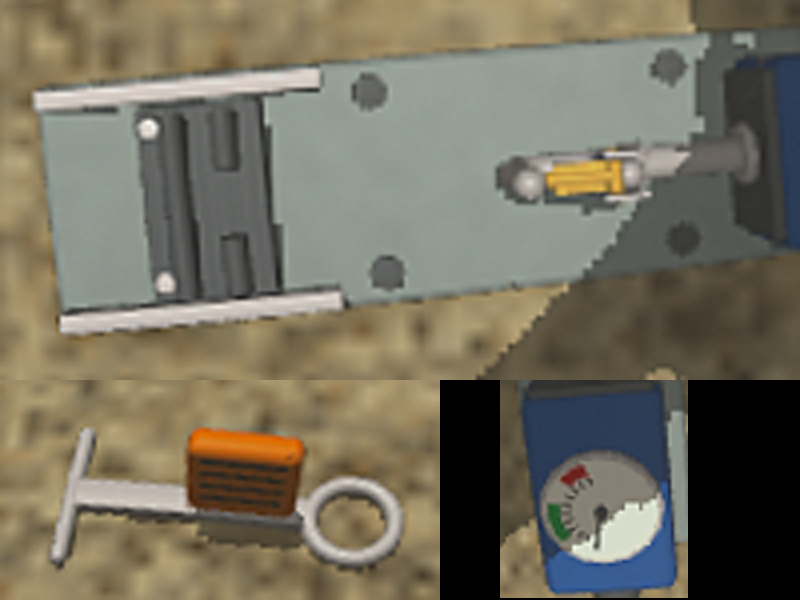

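```bash
python3 - <<'E'
from h import *
c=pickle.load(open('wrist2.pkl','rb'))
A=lambda X,Y:(240+(380-Y)/4-.5,15+X/4-.5)
B=lambda X,Y:(457+(220-(Y-380))/4-.5,45+X/4-.5)
P={k:onz(c,*A(*xy),z,True) for k,(xy,z) in dict(b1=((368,92),.011),b2=((388,272),.011),b3=((667,66),.011),b4=((683,240),.011),nose=((528,181),.045),hinge=((632,172),.045),slot=((200,200),.02),end1=((62,330),.028),end2=((36,92),.028),rend1=((342,292),.028),rend2=((320,70),.028),s1=((148,130),.03),s2=((165,283),.03),slotA=((190,108),.02),slotB=((211,290),.02)).items()}
for k,p in P.items(): print(k,p.round(4))
d=(P['b1']+P['b2']-P['b3']-P['b4'])[:2]; m=(P['b1']+P['b2']+P['b3']+P['b4'])/4
print('yaw',np.degrees(np.arctan2(d[1],d[0])),'bolt spacing',np.linalg.norm(d)/2,np.linalg.norm(P['b1']-P['b2']),'mid',m)
e=(P['end1']+P['end2']-P['rend1']-P['rend2']);print('rail yaw',np.degrees(np.arctan2(e[1],e[0])),np.linalg.norm(P['end1']-P['end2']))
t1,t2,ey=[onz(c,*B(*x),.0025,True) for x in((88,435),(60,560),(353,521))]
print('T',t1,t2,np.linalg.norm(t1-t2),'eye',ey)
d=(t1+t2)/2-ey;print('link yaw',np.degrees(np.arctan2(d[1],d[0])),np.linalg.norm(d), 'Tyaw',np.degrees(np.arctan2(*(t2-t1)[[1,0]])))
x=d/np.linalg.norm(d);print('grip pred',(t1+t2)/2-.047*x)
for xy in((192,437),(300,447)): print('tabtop',onz(c,*B(*xy),.037,True))
E
```

```text
b1 [ 0.4622 -0.274   0.011 ]
b2 [ 0.4186 -0.2781  0.011 ]
b3 [ 0.4684 -0.3485  0.011 ]
b4 [ 0.4242 -0.3525  0.011 ]
nose [ 0.4431 -0.308   0.045 ]
hinge [ 0.4446 -0.3313  0.045 ]
slot [ 0.4375 -0.2336  0.02  ]
end1 [ 0.4086 -0.2     0.028 ]
end2 [ 0.4626 -0.196   0.028 ]
rend1 [ 0.4169 -0.2667  0.028 ]
rend2 [ 0.4674 -0.2627  0.028 ]
s1 [ 0.4542 -0.2231  0.03  ]
s2 [ 0.4198 -0.2258  0.03  ]
slotA [ 0.4588 -0.2316  0.02  ]
slotB [ 0.4164 -0.2354  0.02  ]
yaw 94.53541761469046 bolt spacing 0.07472053746754796 0.0437686022177242 mid [ 0.44333607 -0.31327039  0.011     ]
rail yaw 95.5712277087374 0.054198776946972456
T [ 0.66632995 -0.21725486  0.0025    ] [ 0.62551379 -0.21540745  0.0025    ] 0.040857954215678054 eye [ 0.6415728  -0.29417234  0.0025    ]
link yaw 86.80214907991805 0.07796258032099476 Tyaw 177.40846268990583
grip pred [ 0.64330002 -0.26325797  0.0025    ]
tabtop [ 0.64415671 -0.24916153  0.037     ]
tabtop [ 0.64291539 -0.27639469  0.037     ]
```

Request:
move_arm --plan '[1.2,0.6,0,0,0,0,2.4,1.2,0,0,0,0,3.6,1.7,0,0,0,0,3.6,1.7,0,0,0,0]'

```text
time_s: 3.62
eef_pos: [0.6517, -0.2611, 0.1727]
eef_rot: [0.001, 0.706, 0.709, 0.001]
wrist_force: [-0.1, 0.1, -0.2]
opening: 0.998
grasp_force: 0.0
```

```bash
python3 snap.py 3 wrist;  python3 - <<'E'
from h import *
c=pickle.load(open('wrist3.pkl','rb'));im=c['pixels'][:,:,::-1]
u,v=proj(c,(.45,-.31,.03),True);u2,v2=proj(c,(.44,-.22,.03),True);u3,v3=proj(c,(.645,-.25,.01),True)
print(u,v,u2,v2,u3,v3)
o=np.zeros((600,800,3),np.uint8)
def put(u,v,w,h,X,Y,s):
    x0,y0=max(0,int(u-w/2)),max(0,int(v-h/2)); t=cv2.resize(im[y0:y0+h,x0:x0+w],None,fx=s,fy=s,interpolation=cv2.INTER_CUBIC); o[Y:Y+t.shape[0],X:X+t.shape[1]]=t; print('crop',x0,y0,'at',X,Y,s)
put((u+u2)/2,(v+v2)/2,100,150,0,0,4); put(u3,v3,90,130,410,0,4)
cv2.imwrite('pics/crop3.png',o)
E
```

```text
{'time_s': 3.625, 'q': [-0.5502, 0.5045, 1.3063, 0.0013, 1.3281, -0.5545], 'eef_pos': [0.6517, -0.2611, 0.1727], 'eef_rot': [0.0012, 0.7057, 0.7085, 0.0009], 'wrist_force': [-0.081, 0.0844, -0.2296]}
wrist {'origin': [0.6513, -0.1794, 0.3157], 'attitude': [0.1612, 0.9869, 0.002, 0.0011]}
136.02950836622423 227.52035416730556 116.40302783068108 149.7125365690809 306.79157955361217 169.25644340757273
crop 76 113 at 0 0 4
crop 261 104 at 410 0 4
```

View pics/crop3.png

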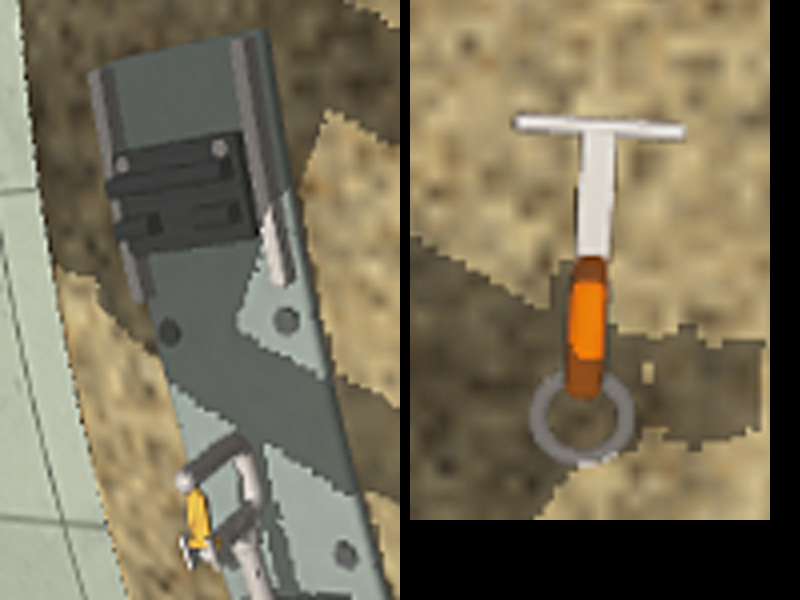

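Crop 3 shows the tester obliquely, with the hook's nose ball at (185,481), the gate below it and the slide's balls at (122,163) and (220,147). The link is seen from above, with the T-bar at (517,122) to (684,132), the ring centre at (583,417) and the tab top at (589,320). I'll triangulate from the two wrist views.

```bash
python3 - <<'E'
from h import *
c2=pickle.load(open('wrist2.pkl','rb'));c3=pickle.load(open('wrist3.pkl','rb'))
A=lambda X,Y:(240+(380-Y)/4-.5,15+X/4-.5)
B=lambda X,Y:(457+(220-(Y-380))/4-.5,45+X/4-.5)
C=lambda X,Y:(76+X/4-.5,113+Y/4-.5)
D=lambda X,Y:(261+(X-410)/4-.5,104+Y/4-.5)
for n,a,b in [('nose',A(528,181),C(185,481)),('bolt1',A(368,92),C(287,321)),('bolt2',A(388,272),C(170,332)),('bolt3',A(667,66),C(346,555)),('ball1',A(148,130),C(220,147)),('ball2',A(165,283),C(122,163)),('railend R',A(322,74),C(288,283)),('railfar L',A(62,326),C(98,70)),('railfar R',A(36,97),C(252,36)),('eye',B(353,521),D(583,417)),('Tmid',B(74,497),D(599,128)),('tabtop',B(246,442),D(589,320))]:
    p,e=tri(c2,a,c3,b,True,True); print(n,p.round(4),'gap',round(e,4))
t1,t2,ey=[onz(c3,*D(*x),.0025,True) for x in((517,122),(684,132),(583,417))]
d=(t1+t2)/2-ey;print('T',(t1+t2)/2,'eye',ey,'link yaw',np.degrees(np.arctan2(d[1],d[0])),np.linalg.norm(d),'Tbar',np.linalg.norm(t1-t2))
print('tab',onz(c3,*D(589,320),.037,True),onz(c3,*D(590,280),.037,True),onz(c3,*D(588,360),.037,True))
for n,x in(('b1',(287,321)),('b2',(170,332)),('b3',(346,555))): print(n,onz(c3,*C(*x),.011,True).round(4))
E
```

```text
nose [ 0.4437 -0.3071  0.0515] gap 0.0003
bolt1 [ 0.4623 -0.2742  0.0114] gap 0.0005
bolt2 [ 0.4186 -0.2779  0.0115] gap 0.0004
bolt3 [ 0.4684 -0.3484  0.0119] gap 0.0003
ball1 [ 0.4538 -0.2218  0.0218] gap 0.0001
ball2 [ 0.4184 -0.2244  0.0224] gap 0.0006
railend R [ 0.4664 -0.2627  0.0141] gap 0.0005
railfar L [ 0.4072 -0.1974  0.0155] gap 0.0005
railfar R [ 0.4615 -0.1926  0.0122] gap 0.0012
eye [ 0.6415 -0.2942  0.0027] gap 0.0
Tmid [ 0.6458 -0.2165  0.0021] gap 0.0002
tabtop [ 0.6449 -0.2607  0.0328] gap 0.0045
T [ 0.64620739 -0.21615584  0.0025    ] eye [ 0.64146988 -0.29419954  0.0025    ] link yaw 86.52622029871898 0.07818735259307924 Tbar 0.042363965251445306
tab [ 0.64409231 -0.25742572  0.037     ] [ 0.64435457 -0.24780133  0.037     ] [ 0.6438194  -0.26722608  0.037     ]
b1 [ 0.4621 -0.2746  0.011 ]
b2 [ 0.4181 -0.2778  0.011 ]
b3 [ 0.4679 -0.3491  0.011 ]
```

```bash
python3 - <<'E'
from h import *
from bench import ctrl
o=ctrl.get_obs();print(o['time_s'],np.round(o['eef_pos'],4),np.round(o['eef_rot'],4),np.round(o['wrist_force'],2))
c2=pickle.load(open('wrist2.pkl','rb'));c3=pickle.load(open('wrist3.pkl','rb'))
A=lambda X,Y:(240+(380-Y)/4-.5,15+X/4-.5)
C=lambda X,Y:(76+X/4-.5,113+Y/4-.5)
for n,a,b in [('prong R innerend',A(225,168),C(194,216)),('prong L innerend',A(235,236),C(162,222)),('prong R outer',A(223,108),C(238,211))]:
    p,e=tri(c2,a,c3,b,True,True); print(n,p.round(4),'gap',round(e,4))
for z in(.02,.025,.03): print('slot',z,onz(c2,*A(200,200),z,True).round(4))
# tape roll & hex key positions
for n,p,z in(('tape',(545,175),.019),('hex',(462,240),.005)): print(n,onz(c2,*p,z,True).round(3))
E
```

```text
3.675 [ 0.6512 -0.2617  0.1725] [1.000e-03 7.059e-01 7.083e-01 7.000e-04] [-1.47  0.28  0.11]
prong R innerend [ 0.4452 -0.24    0.0262] gap 0.0008
prong L innerend [ 0.4293 -0.2419  0.021 ] gap 0.0003
prong R outer [ 0.4587 -0.2396  0.0235] gap 0.0005
slot 0.02 [ 0.4375 -0.2336  0.02  ]
slot 0.025 [ 0.438  -0.2342  0.025 ]
slot 0.03 [ 0.4385 -0.2348  0.03  ]
tape [ 0.74  -0.335  0.019]
hex [ 0.641 -0.421  0.005]
```

Request:
move_arm --plan '[-0.08,-0.05,-0.8,0,0,-0.03,-0.15,-0.1,-1.6,0,0,-0.065,-0.15,-0.1,-2.2,0,0,-0.065,-0.15,-0.1,-2.2,0,0,-0.065,-0.15,-0.1,-2.2,0,0,-0.065]' --grip 35

```text
time_s: 4.3
eef_pos: [0.6409, -0.2711, 0.0635]
eef_rot: [0.001, 0.73, 0.683, 0.0]
wrist_force: [-0.6, -1.1, 0.0]
opening: 0.407
grasp_force: 0.0
```

```bash
python3 snap.py 4 wrist; python3 - <<'E'
from h import *
c=pickle.load(open('wrist4.pkl','rb'))
hsv=cv2.cvtColor(c['pixels'],cv2.COLOR_RGB2HSV); m=cv2.inRange(hsv,(5,170,60),(16,255,255))
n,l,st,ce=cv2.connectedComponentsWithStats(m)
for i in range(1,n):
    if st[i,4]>60: print(st[i],ce[i].round(1),onz(c,*ce[i],.03,True).round(4))
E
```

```text
{'time_s': 4.3, 'q': [-0.5703, 0.6111, 1.3844, -0.0001, 1.1435, -0.5033], 'eef_pos': [0.6409, -0.2711, 0.0635], 'eef_rot': [0.0012, 0.7304, 0.683, 0.0003], 'wrist_force': [-0.6167, -1.1223, 0.0084]}
wrist {'origin': [0.6463, -0.1894, 0.2064], 'attitude': [0.1616, 0.9863, -0.033, -0.005]}
[310 189  15  58 798] [316.9 218. ] [ 0.6436 -0.2609  0.03  ]
```

Request:
move_arm --plan '[0.05,0.08,-0.3,0,0,0.005,0.05,0.08,-0.7,0,0,0.005,0.05,0.08,-1.04,0,0,0.005,0.05,0.08,-1.04,0,0,0.005,0.05,0.08,-1.04,0,0,0.005]'

```text
time_s: 4.97
eef_pos: [0.6427, -0.2666, 0.0091]
eef_rot: [-0.0, 0.729, 0.685, -0.0]
wrist_force: [0.0, 0.2, 0.1]
opening: 0.408
grasp_force: 0.0
```

Request:
move_arm --plan '[0,0,0,0,0,0,0,0,0,0,0,0,0,0,0,0,0,0,0,0,0,0,0,0,0,0,0,0,0,0,0,0,0,0,0,0]' --grip 3

```text
time_s: 5.72
eef_pos: [0.6433, -0.267, 0.0103]
eef_rot: [0.001, 0.729, 0.685, 0.0]
wrist_force: [0.2, 0.1, 6.7]
opening: 0.098
grasp_force: 60.5
```

```bash
python3 snap.py 5 wrist; python3 - <<'E'
from h import *
c=pickle.load(open('wrist5.pkl','rb'))
im=c['pixels'][:,:,::-1]
cv2.imwrite('pics/crop5.png',cv2.resize(im[60:340,200:440],None,fx=2.1,fy=2.1,interpolation=cv2.INTER_CUBIC))
E
```

```text
{'time_s': 5.725, 'q': [-0.5633, 0.6842, 1.3915, -0.0001, 1.0641, -0.5012], 'eef_pos': [0.6433, -0.267, 0.0103], 'eef_rot': [0.0008, 0.7287, 0.6848, 0.0002], 'wrist_force': [0.2217, 0.1072, 6.6597]}
wrist {'origin': [0.6485, -0.1853, 0.1533], 'attitude': [0.1614, 0.9864, -0.0304, -0.005]}
```

View pics/crop5.png

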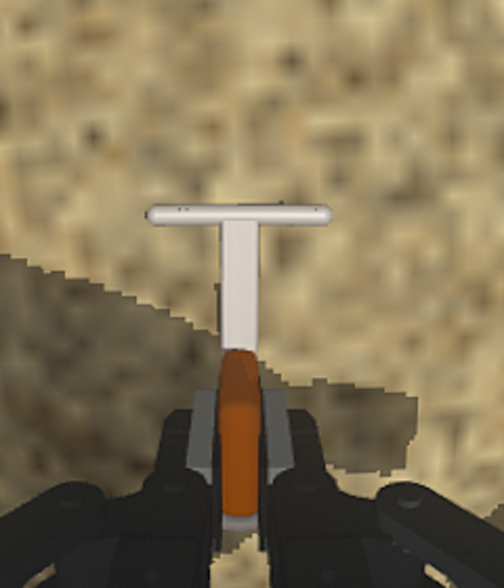

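The T-bar shows square at crop (239,214), the strap is straight, and the tab sits firmly between the pads at 60 N. Now I'll work out the lift and the approach to the hook.

```bash
cat > plan.py <<'E'
from h import *
from bench import ctrl
YAW=94.5; NOSE=np.array([.4437,-.3071]); Z0=.0245   # Z0: hook_seat z estimate
tx=np.array([np.cos(np.radians(YAW)),np.sin(np.radians(YAW)),0]); ty=np.array([-tx[1],tx[0],0])
SEAT=np.array([*NOSE,0])-.006*tx+[0,0,Z0]
def Rl(yaw,tilt): return (R.from_euler('z',yaw,degrees=True)*R.from_euler('y',-tilt,degrees=True)).as_matrix()  # tilt>0: bar up
G=np.load('g.npz') if __import__('os').path.exists('g.npz') else None   # tool in link frame (eye origin)
def tcp_for(eye,yaw,tilt): L=Rl(yaw,tilt); return eye+L@G['p'],L@G['R']
def now(): o=ctrl.get_obs(); return o,np.array(o['eef_pos']),rot(o['eef_rot'])
def step(eye,yaw,tilt,pc=None,Rc=None):
    o,p,Rm=now(); p=p if pc is None else pc; Rm=Rm if Rc is None else Rc
    q,Rt=tcp_for(eye,yaw,tilt)
    print('shift',((q-p)/.05).round(3),'turn',R.from_matrix(Rt@Rm.T).as_rotvec().round(4),'tcp',q.round(4))
def where():
    o,p,Rm=now(); L=Rm@G['R'].T; e=p-L@G['p']; b=e+L@[.09,0,0]
    f=lambda v:np.round([(v-SEAT)@tx*1e3,(v-SEAT)@ty*1e3,(v-SEAT)[2]*1e3],1)
    w=np.array(o['wrist_force'])
    print('t',o['time_s'],'eye',f(e),'bar',f(b),'yaw',np.degrees(np.arctan2(L[1,0],L[0,0])).round(2),'tilt',np.degrees(np.arcsin(L[2,0])).round(2),'F(tester)',np.round([w@tx,w@ty,w[2]],2),'grip',round(o['grasp_force'],1))
E
python3 - <<'E'
from plan import *
c=pickle.load(open('wrist5.pkl','rb'))
U=lambda X,Y:(200+X/2.1-.25,60+Y/2.1-.25)
a,b=[onz(c,*U(*x),.0025,True) for x in((148,214),(331,214))]; T=(a+b)/2
print('T',T,np.linalg.norm(a-b),'perp yaw',np.degrees(np.arctan2(*(b-a)[[1,0]])))
o,p,Rm=now(); ly=86.55; L=Rl(ly,0)
eye=np.array([*T[:2],.0025])-.09*L[:,0]
print('eye from T',eye,'eye from ring',np.array([.6415,-.2942])-.012*L[:2,0])
eye[:2]=(eye[:2]+np.array([.6415,-.2942])-.012*L[:2,0])/2; 
np.savez('g.npz',p=L.T@(p-eye),R=L.T@Rm); print('p in link',L.T@(p-eye))
E
python3 - <<'E'
from plan import *
where()
print(SEAT); step(SEAT-.0015*tx+[0,0,.055],YAW,10)
E
```

```text
T [ 0.64658623 -0.21612053  0.0025    ] 0.04348140492091268 perp yaw -3.5331748632769
eye from T [ 0.64117025 -0.30595743  0.0025    ] eye from ring [ 0.64077787 -0.30617825]
p in link [3.91711639e-02 4.12947417e-05 7.83124753e-03]
t 5.775 eye [  -8.4 -196.7  -22. ] bar [  80.7 -209.2  -22. ] yaw 86.55 tilt -0.0 F(tester) [1.   0.68 6.03] grip 60.5
[ 0.44417075 -0.3130815   0.0245    ]
shift [-4.039 -0.21   1.674] turn [0.1747 0.0016 0.1384] tcp [ 0.4413 -0.2775  0.094 ]
```

Request:
move_arm --plan '[0,0,0.6,0,0,0,0,0,1.4,0,0,0,-0.4,0,2,0.05,0,0.04,-1.2,-0.05,2,0.1,0,0.08,-2.2,-0.1,2,0.15,0,0.12,-3.2,-0.15,1.9,0.175,0,0.138,-4.04,-0.21,1.67,0.175,0,0.138,-4.04,-0.21,1.67,0.175,0,0.138,-4.04,-0.21,1.67,0.175,0,0.138,-4.04,-0.21,1.67,0.175,0,0.138]'

```text
time_s: 7.02
eef_pos: [0.4418, -0.2772, 0.0932]
eef_rot: [-0.063, 0.677, 0.731, 0.06]
wrist_force: [0.3, 0.1, -1.7]
opening: 0.092
grasp_force: 59.7
```

```bash
python3 snap.py 6 wrist side; python3 - <<'E'
from plan import *
where()
im=cv2.imread('pics/wrist6.png'); s=cv2.imread('pics/side6.png'); c=pickle.load(open('side6.pkl','rb'))
u,v=proj(c,SEAT); print(u,v); u,v=int(u),int(v)
a=cv2.resize(im[60:360,150:470],None,fx=1.4,fy=1.4); b=cv2.resize(s[v-40:v+30,u-30:u+30],None,fx=5.5,fy=5.5,interpolation=cv2.INTER_CUBIC)
o=np.zeros((600,800,3),np.uint8);o[:a.shape[0],:a.shape[1]]=a;o[:b.shape[0],460:460+b.shape[1]]=b;cv2.imwrite('pics/crop6.png',o)
E
```

```text
{'time_s': 7.025, 'q': [-0.8546, 0.3104, 1.7645, 0.1125, 1.2077, -0.9793], 'eef_pos': [0.4418, -0.2772, 0.0932], 'eef_rot': [-0.063, 0.6767, 0.7311, 0.0598], 'wrist_force': [0.3329, 0.1183, -1.719]}
wrist {'origin': [0.4375, -0.2216, 0.2482], 'attitude': [0.0745, 0.9965, 0.0386, 0.0033]}
side {'origin': [0.199, -1.161, 0.564], 'attitude': [-0.5255, 0.8246, -0.1727, 0.1188]}
t 7.125 eye [-1.  -0.4 54. ] bar [87.6 -0.3 69.7] yaw 94.55 tilt 10.03 F(tester) [-0.2  -0.25 -0.58] grip 59.7
258.4535305252596 259.98020874241223
```

View pics/crop6.png

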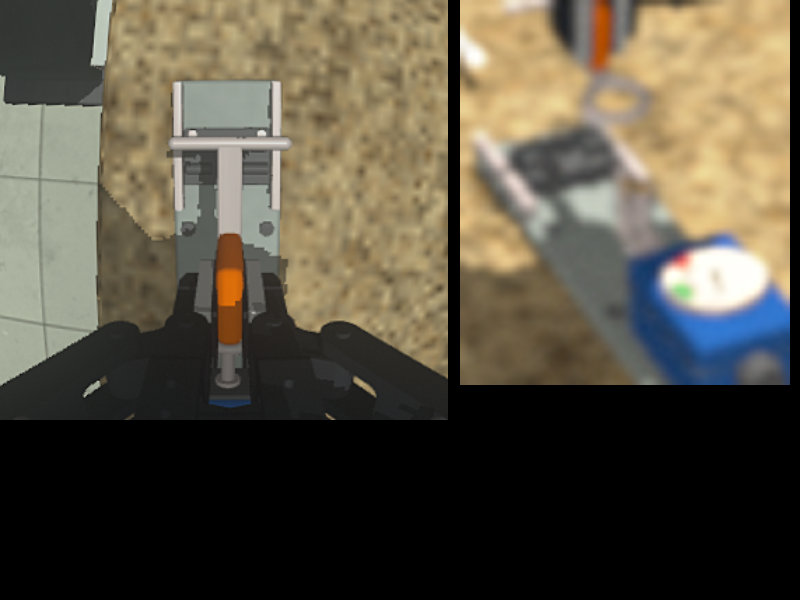

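The left view shows the link lined up over the tester, with the bar at (229,142) about 1 mm right of the middle of the rails. The right view shows the ring in the air above the hook, and the needle at rest. I'll descend to just above the gate with a 1 mm lateral correction.

Request:
move_arm --plan '[-0.02,0,-0.15,0,0,0,-0.02,0,-0.3,0,0,0,-0.02,0,-0.42,0,0,0,-0.02,0,-0.46,0,0,0,-0.02,0,-0.46,0,0,0]'

```text
time_s: 7.75
eef_pos: [0.4396, -0.2769, 0.0696]
eef_rot: [-0.064, 0.677, 0.731, 0.06]
wrist_force: [0.0, -0.0, -0.1]
opening: 0.091
grasp_force: 59.7
```

```bash
python3 -c "
from plan import *
where()"
```

```text
t 7.75 eye [-0.8  1.7 30.5] bar [87.8  1.7 46.3] yaw 94.48 tilt 10.09 F(tester) [-0.02 -0.03 -0.08] grip 59.7
```

Request:
move_arm --plan '[0.01,0,-0.06,0,0,0,0.01,0,-0.12,0,0,0,0.01,0,-0.18,0,0,0,0.01,0,-0.24,0,0,0,0.01,0,-0.24,0,0,0]'

```text
time_s: 8.38
eef_pos: [0.4402, -0.2769, 0.0575]
eef_rot: [-0.064, 0.677, 0.731, 0.06]
wrist_force: [1.2, -0.5, -0.6]
opening: 0.09
grasp_force: 59.6
```

```bash
python3 -c "
from plan import *
where()"
```

```text
t 8.375 eye [-0.8  1.1 18.4] bar [87.8  1.1 34.1] yaw 94.48 tilt 10.07 F(tester) [-0.58 -1.19 -0.6 ] grip 59.6
```

Request:
move_arm --plan '[0,0,-0.04,0,0,0,0,0,-0.08,0,0,0,0,0,-0.08,0,0,0]'

```text
time_s: 8.75
eef_pos: [0.44, -0.2768, 0.0534]
eef_rot: [-0.064, 0.677, 0.731, 0.06]
wrist_force: [1.6, 0.7, -1.0]
opening: 0.088
grasp_force: 59.6
```

```bash
python3 -c "
from plan import *
where()"
```

```text
t 8.75 eye [-0.7  1.3 14.3] bar [87.9  1.2 30.1] yaw 94.48 tilt 10.09 F(tester) [ 0.56 -1.66 -0.96] grip 59.6
```

Request:
move_arm --plan '[0,0,-0.04,0,0,0,0,0,-0.08,0,0,0,0,0,-0.08,0,0,0]'

```text
time_s: 9.12
eef_pos: [0.4398, -0.2767, 0.0493]
eef_rot: [-0.064, 0.677, 0.731, 0.06]
wrist_force: [-1.1, -0.8, -0.8]
opening: 0.093
grasp_force: 59.7
```

```bash
python3 -c "
from plan import *
where()"
```

```text
t 9.125 eye [-0.6  1.5 10.2] bar [88.   1.5 26. ] yaw 94.47 tilt 10.11 F(tester) [-0.68  1.15 -0.78] grip 59.7
```

```bash
python3 - <<'E'
from plan import *
c=pickle.load(open('side6.pkl','rb'))
f=lambda p:(np.array(proj(c,p))-[228,220])*5.5+[460,0]
e=SEAT+tx*-.001+[0,0,.054]; L=Rl(94.5,10)
print('eye',f(e).round(),'ringc',f(e+L@[.012,0,0]).round(),'ring far',f(e+L@[.024,0,0]).round(),'grip',f(e+L@[.043,0,.0205]).round())
print('nose tip',f([*NOSE,.0515]).round())
for k in('scene0','side0'):
    pass
E
python3 snap.py 7 scene side wrist
python3 - <<'E'
from plan import *
# numeric view: yellow gate blobs in the first pictures and now
for k in('scene','side','scene7','side7'):
    c=pickle.load(open(k+'.pkl','rb')); u,v=proj(c,SEAT+[0,0,.026]); 
    hsv=cv2.cvtColor(c['pixels'],cv2.COLOR_RGB2HSV); y0,x0=int(v)-12,int(u)-12
    m=cv2.inRange(hsv[y0:y0+25,x0:x0+25],(15,110,90),(35,255,255)); n,l,st,ce=cv2.connectedComponentsWithStats(m)
    print(k,round(u,1),round(v,1),[(s[4],(q+[x0,y0]).round(1).tolist()) for s,q in zip(st[1:],ce[1:]) if s[4]>2])
E
```

```text
eye [623. 109.] ringc [612.  92.] ring far [602.  76.] grip [586.  12.]
nose tip [620. 158.]
{'time_s': 9.125, 'q': [-0.8567, 0.3783, 1.7825, 0.116, 1.1247, -0.9906], 'eef_pos': [0.4398, -0.2767, 0.0493], 'eef_rot': [-0.0641, 0.677, 0.7307, 0.0598], 'wrist_force': [-1.0882, -0.767, -0.7791]}
scene {'origin': [0.346, -0.742, 0.7253], 'attitude': [-0.3702, 0.9006, -0.2082, 0.0923]}
side {'origin': [0.199, -1.161, 0.564], 'attitude': [-0.5255, 0.8246, -0.1727, 0.1188]}
wrist {'origin': [0.4359, -0.2214, 0.2047], 'attitude': [0.0739, 0.9965, 0.0382, 0.0026]}
scene 267.6 281.9 [(np.int32(12), [268.2, 285.2])]
side 258.0 250.3 [(np.int32(45), [265.6, 244.4]), (np.int32(6), [259.0, 242.5]), (np.int32(3), [259.0, 252.0]), (np.int32(6), [269.3, 257.7])]
scene7 267.6 281.9 [(np.int32(13), [268.4, 285.0])]
side7 258.0 250.3 [(np.int32(37), [265.3, 243.8]), (np.int32(6), [268.8, 257.7])]
```

```bash
python3 - <<'E'
from plan import *
o=np.zeros((600,800,3),np.uint8)
L=Rl(94.5,10); e=SEAT+tx*-.0006+ty*.0015+[0,0,.0102]
pts=dict(eye=e,ringc=e+L@[.012,0,0],nose=np.array([*NOSE,.0515]),seat=SEAT,hinge=np.array([*NOSE,.0515])-.022*tx)
def put(k,w,h,X,Y,s,fish=False,ctr=None):
    c=pickle.load(open(k+'.pkl','rb')); u,v=proj(c,SEAT+[0,0,.015],fish) if ctr is None else ctr
    x0,y0=int(u-w/2),int(v-h/2); t=cv2.resize(c['pixels'][y0:y0+h,x0:x0+w,::-1],None,fx=s,fy=s,interpolation=cv2.INTER_CUBIC); o[Y:Y+t.shape[0],X:X+t.shape[1]]=t[:600-Y,:800-X]
    print(k,x0,y0,{n:((np.array(proj(c,p,fish))-[x0,y0])*s+[X,Y]).round().astype(int).tolist() for n,p in pts.items()})
put('scene7',50,50,0,0,8); put('side7',48,50,402,0,8); put('scene',25,25,0,402,7.9); put('side',25,25,200,402,7.9); put('wrist7',100,66,400,402,3,True,(314,320))
cv2.imwrite('pics/crop7.png',o)
E
```

```text
scene7 243 259 {'eye': [198, 221], 'ringc': [178, 183], 'nose': [186, 164], 'seat': [205, 238], 'hinge': [223, 228]}
side7 234 229 {'eye': [592, 220], 'ringc': [577, 195], 'nose': [586, 158], 'seat': [598, 248], 'hinge': [615, 193]}
scene 255 272 {'eye': [100, 518], 'ringc': [81, 480], 'nose': [89, 461], 'seat': [108, 534], 'hinge': [126, 525]}
side 245 241 {'eye': [301, 524], 'ringc': [286, 500], 'nose': [295, 463], 'seat': [306, 552], 'hinge': [324, 498]}
wrist7 264 287 {'eye': [548, 465], 'ringc': [548, 418], 'nose': [556, 477], 'seat': [556, 440], 'hinge': [556, 572]}
```

View pics/crop7.png

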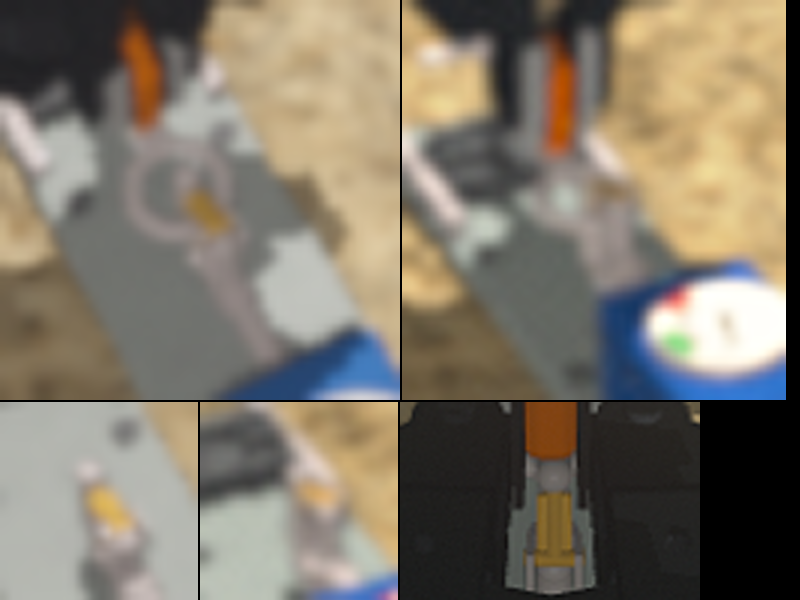

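The last view shows the brass gate shut and lying over the ring in scene7 at (208,212). In the wrist crop the gate is unbroken from the hinge to the nose ball at (552,470), with no wire above it, so the eye has already snapped in. The eye must be a few mm lower than my estimate. Next I'll check the bar's position numerically in the wrist view.

```bash
cat > bar.py <<'E'
from plan import *
import sys
def bar(k):
    c=pickle.load(open(k+'.pkl','rb')); o,p,Rm=now(); L=Rm@G['R'].T; e=p-L@G['p']
    pred=[proj(c,e+L@[.09,s*.02,0],True) for s in(1,0,-1)]
    g=c['pixels'].astype(float).min(2); res=[]
    for s in(.017,.012,-.012,-.017):
        u,v=proj(c,e+L@[.09,s,0],True); col=g[int(v)-18:int(v)+18,int(round(u))]
        w=np.clip(col-150,0,None); res.append((round(u,1),round(v,1),round(float((w*np.arange(len(w))).sum()/max(w.sum(),1)+int(v)-18),1),int(w.sum())))
    row=g[int(pred[1][1])-1:int(pred[1][1])+2].mean(0)
    print('pred',np.round(pred,1).tolist()); print('cols u,vpred,vmeas,wt',res)
    return c,g
if __name__=='__main__': bar(sys.argv[1])
E
python3 bar.py wrist7; python3 - <<'E'
from plan import *
c=pickle.load(open('wrist7.pkl','rb'));g=c['pixels'].astype(int).min(2)
o,p,Rm=now(); L=Rm@G['R'].T; e=p-L@G['p']; u,v=map(int,proj(c,e+L@[.09,0,0],True))
print(u,v);print('column u-25:',g[v-25:v+45,u-25].tolist());print('row:',g[v,u-50:u+50].tolist())
E
```

```text
pred [[273.4, 162.2], [313.5, 161.9], [353.7, 162.0]]
cols u,vpred,vmeas,wt [(np.float64(279.4), np.float64(162.1), 161.3, 184), (np.float64(289.4), np.float64(162.0), 161.1, 195), (np.float64(337.7), np.float64(161.9), 158.6, 258), (np.float64(347.7), np.float64(162.0), 157.4, 339)]
313 161
column u-25: [151, 151, 150, 150, 151, 151, 150, 149, 149, 148, 148, 148, 149, 150, 153, 152, 90, 96, 90, 99, 114, 121, 147, 163, 176, 196, 209, 177, 163, 151, 123, 82, 59, 91, 83, 68, 84, 108, 105, 101, 102, 101, 102, 103, 104, 105, 79, 54, 79, 86, 89, 98, 103, 97, 88, 84, 71, 88, 106, 101, 98, 100, 99, 99, 97, 84, 146, 154, 151, 150]
row: [79, 82, 87, 70, 90, 185, 176, 143, 144, 162, 176, 196, 192, 192, 191, 192, 193, 193, 193, 194, 194, 194, 194, 197, 196, 196, 198, 197, 197, 198, 198, 199, 199, 199, 199, 200, 200, 201, 201, 201, 202, 201, 202, 203, 202, 203, 203, 202, 203, 203, 204, 204, 203, 204, 204, 204, 204, 205, 205, 204, 204, 205, 205, 205, 204, 203, 204, 204, 204, 204, 204, 202, 203, 203, 202, 203, 202, 202, 201, 202, 201, 200, 200, 200, 200, 199, 198, 198, 198, 198, 198, 193, 178, 165, 141, 186, 204, 195, 167, 65]
```

Request:
move_arm --plan '[0,-0.05,0,0,0,0,0.01,-0.1,0,0,0,0,0.01,-0.15,0,0,0,0,0.02,-0.2,0,0,0,0,0.02,-0.2,0,0,0,0]'

```text
time_s: 9.9
eef_pos: [0.4411, -0.2872, 0.0498]
eef_rot: [-0.064, 0.677, 0.731, 0.06]
wrist_force: [-0.9, -0.3, -0.9]
opening: 0.094
grasp_force: 59.7
```

```bash
python3 -c "
from plan import *
where()
for z,t in((.009,5),(.008,1),(.008,-1)): step(SEAT-.0105*tx+.0012*ty+[0,0,z],YAW,t)"
```

```text
t 9.9 eye [-11.2   1.   10.7] bar [77.4  0.9 26.4] yaw 94.47 tilt 10.07 F(tester) [-0.2   0.93 -0.88] grip 59.7
shift [-0.008  0.036 -0.101] turn [-0.0882 -0.0068  0.0005] tcp [ 0.4407 -0.2854  0.0447]
shift [-0.009  0.05  -0.175] turn [-0.1578 -0.0123  0.0005] tcp [ 0.4407 -0.2847  0.041 ]
shift [-0.009  0.055 -0.202] turn [-0.1926 -0.015   0.0005] tcp [ 0.4407 -0.2845  0.0396]
```

Request:
move_arm --plan '[0,0.02,-0.05,-0.045,-0.003,0,0,0.035,-0.1,-0.088,-0.007,0,0,0.045,-0.14,-0.12,-0.01,0,0,0.05,-0.175,-0.158,-0.012,0,0,0.05,-0.175,-0.158,-0.012,0]'

```text
time_s: 10.52
eef_pos: [0.441, -0.2837, 0.0409]
eef_rot: [-0.006, 0.679, 0.734, 0.006]
wrist_force: [0.3, -0.4, -0.9]
opening: 0.094
grasp_force: 59.7
```

```bash
python3 snap.py 8 wrist >/dev/null; python3 - <<'E'
from plan import *
where()
c=pickle.load(open('wrist8.pkl','rb'));g=c['pixels'].astype(int).min(2)
o,p,Rm=now(); L=Rm@G['R'].T; e=p-L@G['p']
b=e+L@[.09,0,0]
for z in(0,-.004): print('bar pred',np.round(proj(c,b+[0,0,z],True),1))
S=SEAT+.0793*tx; 
for n,dx,z in(('slot',0,.0186),('prong top',-.0061,.0236),('prong -x edge',-.0091,.021),('wall top',.0061,.0236),('wall +x edge',.0091,.021)): print(n,np.round(proj(c,[*(S+dx*tx)[:2],z],True),1))
u,v=map(int,proj(c,b,True))
for du in(-26,-22,22,26): print(du,v-25,g[v-25:v+40,u+du].tolist())
r=g[v,u-60:u+60]; print('row',u-60,r.tolist())
E
```

```text
t 10.575 eye [-10.    0.7   8.1] bar [80.   0.7  9.7] yaw 94.52 tilt 1.02 F(tester) [-0.67 -0.27 -0.7 ] grip 59.7
bar pred [313.8 162.6]
bar pred [313.8 161.1]
slot [315.1 158.6]
prong top [315.1 171.5]
prong -x edge [315.1 175.8]
wall top [315.1 148.8]
wall +x edge [315.1 142.6]
-26 137 [102, 100, 99, 101, 103, 103, 104, 97, 75, 49, 75, 83, 88, 94, 101, 102, 96, 90, 83, 76, 76, 144, 144, 165, 194, 210, 188, 170, 158, 135, 98, 43, 53, 73, 84, 88, 93, 99, 101, 96, 90, 83, 76, 74, 94, 98, 96, 96, 96, 95, 89, 121, 156, 151, 149, 149, 149, 149, 147, 148, 148, 148, 150, 152, 145]
-22 137 [102, 100, 99, 100, 103, 102, 104, 97, 74, 49, 76, 84, 89, 95, 100, 103, 96, 89, 82, 75, 80, 143, 158, 171, 194, 210, 188, 170, 157, 135, 96, 48, 53, 74, 83, 88, 93, 101, 102, 95, 90, 84, 76, 75, 96, 99, 96, 96, 96, 96, 89, 122, 156, 151, 150, 151, 149, 150, 148, 149, 150, 150, 150, 149, 150]
22 137 [104, 103, 102, 104, 104, 104, 105, 100, 76, 54, 78, 86, 90, 97, 104, 105, 96, 90, 83, 74, 81, 143, 160, 171, 201, 221, 194, 170, 157, 135, 98, 46, 60, 77, 85, 90, 95, 104, 104, 98, 91, 85, 78, 76, 97, 100, 98
[... 292 characters left out ...]
 96, 100, 98, 98, 98, 96, 88, 124, 162, 156, 156, 155, 155, 155, 156, 155, 157, 157, 157, 157, 158]
row 253 [108, 109, 109, 111, 109, 107, 104, 102, 100, 103, 178, 180, 179, 180, 184, 193, 95, 117, 150, 168, 182, 213, 209, 208, 208, 207, 209, 210, 210, 209, 210, 210, 210, 211, 210, 211, 211, 211, 210, 211, 211, 212, 211, 211, 211, 211, 212, 213, 213, 212, 212, 212, 214, 215, 215, 215, 214, 215, 215, 214, 216, 216, 215, 216, 216, 216, 217, 217, 217, 217, 218, 217, 217, 218, 218, 219, 219, 220, 219, 220, 220, 220, 221, 221, 222, 222, 222, 222, 222, 222, 222, 222, 223, 224, 223, 223, 223, 223, 223, 223, 226, 216, 180, 169, 147, 174, 190, 192, 191, 190, 192, 186, 146, 70, 70, 75, 80, 82, 84, 87]
```

```bash
python3 - <<'E'
from plan import *
c=pickle.load(open('wrist8.pkl','rb')); print(np.round(c['origin'],4))
for z in(.018,.0205,.0236,.026,.029):
    a,b=onz(c,314,151.5,z,True),onz(c,314,174.5,z,True); m=(a+b)/2
    print(z,'spacing mm',round(np.linalg.norm(a-b)*1e3,2),'slot x rel SEAT',round((m-SEAT)@tx*1e3,2))
for z in(.026,.030,.034):
    m=onz(c,314,162.2,z,True); print(z,'bar rel',round((m-SEAT)@tx*1e3,2),'len',round(np.linalg.norm(onz(c,272,162,z,True)-onz(c,357,162,z,True))*1e3,1))
E
```

```text
[ 0.4351 -0.2047  0.1853]
0.018 spacing mm 12.88 slot x rel SEAT 76.68
0.0205 spacing mm 12.69 slot x rel SEAT 77.16
0.0236 spacing mm 12.45 slot x rel SEAT 77.76
0.026 spacing mm 12.27 slot x rel SEAT 78.22
0.029 spacing mm 12.04 slot x rel SEAT 78.8
0.026 bar rel 78.69 len 44.6
0.03 bar rel 79.45 len 43.5
0.034 bar rel 80.2 len 42.4
```

```bash
python3 -c "
from plan import *
for z,t in((.0065,-1),(.005,-2),(.005,-4)): step(SEAT-.0111*tx+.0008*ty+[0,0,z],YAW,t)"
```

```text
shift [-0.001 -0.018 -0.059] turn [-0.0351 -0.0031 -0.0003] tcp [ 0.4411 -0.285   0.0381]
shift [-0.001 -0.015 -0.103] turn [-0.0525 -0.0045 -0.0003] tcp [ 0.4411 -0.2849  0.036 ]
shift [-0.002 -0.011 -0.13 ] turn [-0.0873 -0.0072 -0.0003] tcp [ 0.4411 -0.2847  0.0346]
```

Request:
move_arm --plan '[0,-0.018,0,0,0,0,0,-0.018,-0.03,-0.018,-0.001,0,0,-0.018,-0.06,-0.035,-0.003,0,0,-0.016,-0.08,-0.045,-0.004,0,0,-0.015,-0.1,-0.053,-0.004,0,0,-0.015,-0.1,-0.053,-0.004,0]'

```text
time_s: 11.32
eef_pos: [0.4411, -0.285, 0.036]
eef_rot: [0.014, 0.679, 0.734, -0.012]
wrist_force: [0.7, -0.3, -1.4]
opening: 0.093
grasp_force: 59.7
```

```bash
python3 -c "
from plan import *
where()"
```

```text
t 11.325 eye [-11.2   0.8   5.1] bar [78.7  0.8  1.8] yaw 94.5 tilt -2.05 F(tester) [-0.36 -0.68 -1.43] grip 59.7
```

Request:
move_arm --plan '[0,0.002,-0.012,-0.017,-0.001,0,0,0.003,-0.025,-0.035,-0.003,0,0,0.003,-0.025,-0.035,-0.003,0]'

```text
time_s: 11.7
eef_pos: [0.4412, -0.2849, 0.0349]
eef_rot: [0.027, 0.679, 0.733, -0.024]
wrist_force: [-0.1, -0.1, -0.5]
opening: 0.093
grasp_force: 59.9
```

```bash
python3 snap.py 9 wrist >/dev/null; python3 - <<'E'
from plan import *
where()
c=pickle.load(open('wrist9.pkl','rb'));g=c['pixels'].astype(int).min(2)
for du in(290,336): print(140,g[140:190,du].tolist())
E
```

```text
t 11.75 eye [-11.3   0.7   5.3] bar [78.5  0.7 -1.1] yaw 94.5 tilt -4.08 F(tester) [-0.53 -0.26  0.08] grip 59.9
140 [102, 101, 105, 90, 60, 55, 70, 79, 86, 91, 96, 102, 106, 98, 92, 86, 76, 75, 141, 159, 173, 194, 213, 203, 182, 131, 87, 64, 50, 52, 56, 58, 63, 62, 64, 66, 65, 62, 58, 58, 54, 53, 59, 63, 62, 61, 61, 56, 72, 91]
140 [105, 103, 107, 91, 63, 57, 74, 83, 87, 94, 100, 107, 108, 99, 92, 87, 77, 75, 142, 159, 173, 200, 221, 211, 178, 166, 138, 92, 48, 52, 70, 80, 87, 91, 96, 105, 106, 100, 92, 89, 80, 74, 90, 100, 98, 99, 97, 93, 127, 163]
```

Request:
move_arm --plan '[0,0.001,-0.012,-0.011,-0.001,0,0,0.002,-0.024,-0.022,-0.002,0,0,0.002,-0.024,-0.022,-0.002,0]'

```text
time_s: 12.12
eef_pos: [0.4415, -0.2855, 0.0347]
eef_rot: [0.036, 0.679, 0.733, -0.032]
wrist_force: [-1.7, 0.8, 7.6]
opening: 0.097
grasp_force: 61.4
```

```bash
python3 -c "
from plan import *
where()"
```

```text
t 12.125 eye [-12.1   0.5   6.1] bar [77.5  0.5 -2.4] yaw 94.5 tilt -5.42 F(tester) [0.92 1.65 7.59] grip 61.4
```

Contact is at 7.6 N with the bar below the tops of the walls, so the bar is in the slot. I'll ease off half a step and start drawing outward.

Request:
move_arm --plan '[0,0,0.012,0.011,0.001,0,-0.002,0.04,0.012,0.011,0.001,0,-0.005,0.08,0.012,0.011,0.001,0,-0.009,0.12,0.012,0.011,0.001,0,-0.012,0.16,0.012,0.011,0.001,0,-0.012,0.16,0.012,0.011,0.001,0]'

```text
time_s: 12.88
eef_pos: [0.4412, -0.2795, 0.035]
eef_rot: [0.033, 0.679, 0.733, -0.029]
wrist_force: [-1.5, -8.9, -0.2]
opening: 0.094
grasp_force: 59.8
```

```bash
python3 snap.py 10 wrist >/dev/null; python3 - <<'E'
from plan import *
where()
c=pickle.load(open('wrist10.pkl','rb'));g=c['pixels'].astype(int).min(2)
for du in(290,336): print(140,g[140:190,du].tolist())
E
```

```text
t 12.925 eye [-6.   0.3  6.1] bar [83.7  0.3 -1.7] yaw 94.5 tilt -4.98 F(tester) [-8.29  2.3   0.45] grip 59.8
140 [103, 102, 104, 100, 85, 49, 54, 73, 82, 87, 93, 98, 104, 102, 96, 91, 86, 77, 53, 107, 126, 126, 116, 104, 102, 96, 82, 64, 53, 53, 51, 57, 60, 60, 62, 65, 65, 63, 61, 59, 57, 54, 59, 63, 62, 62, 60, 59, 66, 79]
140 [105, 104, 108, 88, 55, 56, 58, 77, 84, 90, 94, 101, 113, 104, 98, 93, 86, 76, 96, 164, 185, 211, 224, 195, 175, 162, 123, 62, 53, 54, 59, 72, 82, 88, 93, 100, 109, 106, 98, 93, 87, 76, 90, 101, 98, 98, 98, 88, 101, 133]
```

Request:
move_arm --plan '[-0.003,0.04,0,0,0,0,-0.006,0.08,0,0,0,0,-0.008,0.1,0,0,0,0,-0.008,0.1,0,0,0,0]'

```text
time_s: 13.42
eef_pos: [0.4408, -0.2747, 0.035]
eef_rot: [0.033, 0.679, 0.733, -0.029]
wrist_force: [-1.4, -10.0, -0.8]
opening: 0.091
grasp_force: 59.8
```

```bash
python3 -c "
from plan import *
where()"
```

```text
t 13.425 eye [-1.2  0.3  6.2] bar [88.5  0.3 -1.7] yaw 94.51 tilt -5.0 F(tester) [-9.89  2.18 -0.83] grip 59.8
```

Request:
move_arm --plan '[-0.003,0.04,0,0,0,0,-0.005,0.06,0,0,0,0,-0.005,0.06,0,0,0,0]'

```text
time_s: 13.8
eef_pos: [0.4406, -0.2717, 0.035]
eef_rot: [0.033, 0.679, 0.733, -0.029]
wrist_force: [-2.1, -9.7, -1.1]
opening: 0.09
grasp_force: 59.7
```

```bash
python3 -c "
from plan import *
where()"
```

```text
t 13.8 eye [1.8 0.3 6.2] bar [91.5  0.3 -1.7] yaw 94.51 tilt -5.01 F(tester) [-9.51  2.86 -1.08] grip 59.7
```

```bash
cat > dial.py <<'E'
import sys
from plan import *
O=np.array([*NOSE,0])-.006*tx
def dial():
    for n in('scene','side'):
        c=ctrl.camera(n); r=pickle.load(open(n+'.pkl','rb')); pickle.dump(c,open(n+'_last.pkl','wb'))
        px=c['pixels']; hsv=cv2.cvtColor(r['pixels'],cv2.COLOR_RGB2HSV); G0=np.array([.449,-.411,.064]); u,v=map(int,proj(c,G0))
        win=(slice(v-14,v+14),slice(u-18,u+18)); w=cv2.inRange(hsv[win],(0,0,170),(180,70,255)); k,l,st,ce=cv2.connectedComponentsWithStats(w); i=1+st[1:,4].argmax()
        hull=cv2.convexHull(np.argwhere(l==i)[:,::-1].astype(np.int32)); m=cv2.fillConvexPoly(np.zeros_like(w),hull,1).astype(bool)
        d=px[win].astype(int).min(2)-r['pixels'][win].astype(int).min(2)
        ys,xs=np.nonzero(m); cx,cy=xs.mean(),ys.mean(); dd=d[m]
        neg=np.clip(-dd-12,0,None); pos=np.clip(dd-12,0,None)
        f=lambda q:None if q.sum()<40 else (round((q*(xs-cx)).sum()/q.sum(),1),round((q*(ys-cy)).sum()/q.sum(),1))
        print(n,'dial',(round(cx+u-18,1),round(cy+v-14,1)),'px',m.sum(),'darker',neg.sum(),f(neg),'lighter',pos.sum(),f(pos))
if __name__=='__main__': where(); dial()
E
python3 dial.py
```

```text
t 13.8 eye [1.8 0.3 6.2] bar [91.5  0.3 -1.7] yaw 94.51 tilt -5.01 F(tester) [-9.51  2.86 -1.08] grip 59.7
scene dial (np.float64(288.0), np.float64(316.4)) px 424 darker 0 None lighter 24 None
side dial (np.float64(275.6), np.float64(269.6)) px 230 darker 0 None lighter 47 (np.float64(-1.5), np.float64(-1.5))
```

Request:
move_arm --plan '[-0.015,0.03,0,0,0,0,-0.02,0.06,0,0,0,0,-0.02,0.06,0,0,0,0]'

```text
time_s: 14.28
eef_pos: [0.4403, -0.2696, 0.0353]
eef_rot: [0.035, 0.679, 0.733, -0.029]
wrist_force: [1.4, -12.4, -4.3]
opening: 0.092
grasp_force: 59.3
```

```bash
python3 dial.py
```

```text
t 14.275 eye [4.  0.4 6.5] bar [93.6  0.4 -1.5] yaw 94.49 tilt -5.11 F(tester) [-12.52  -0.43  -4.35] grip 59.3
scene dial (np.float64(288.0), np.float64(316.4)) px 424 darker 58 (np.float64(-2.6), np.float64(4.4)) lighter 390 (np.float64(0.4), np.float64(4.3))
side dial (np.float64(275.6), np.float64(269.6)) px 230 darker 21 None lighter 152 (np.float64(-1.1), np.float64(0.2))
```

Request:
move_arm --plan '[-0.002,0.015,0,0,0,0,-0.003,0.03,0,0,0,0,-0.003,0.03,0,0,0,0]'

```text
time_s: 14.75
eef_pos: [0.4402, -0.2685, 0.0353]
eef_rot: [0.035, 0.679, 0.733, -0.029]
wrist_force: [0.8, -15.4, -5.3]
opening: 0.095
grasp_force: 59.2
```

```bash
python3 dial.py
```

```text
t 14.75 eye [5.1 0.4 6.5] bar [94.7  0.4 -1.6] yaw 94.49 tilt -5.14 F(tester) [-15.38   0.37  -5.27] grip 59.2
scene dial (np.float64(288.0), np.float64(316.4)) px 424 darker 65 (np.float64(-3.4), np.float64(3.3)) lighter 417 (np.float64(0.3), np.float64(4.5))
side dial (np.float64(275.6), np.float64(269.6)) px 230 darker 4 None lighter 168 (np.float64(-1.2), np.float64(0.2))
```

```bash
python3 - <<'E'
from plan import *
c=pickle.load(open('scene.pkl','rb')); C=onz(c,288,316.4,.063); print(C.round(4))
for a in range(0,150,15):
    r=np.radians(a); p=C+.010*(-np.cos(r)*tx+np.sin(r)*ty); print(a,(np.array(proj(c,p))-[288,316.4]).round(1).tolist())
# angular profile of darkness around the dial centre in the current and first pictures
def prof(k):
    c=pickle.load(open(k+'.pkl','rb')); g=cv2.cvtColor(c['pixels'],cv2.COLOR_RGB2GRAY).astype(np.float32); out=[]
    for a in range(-30,151,12):
        r=np.radians(a); q=np.array([proj(c,C+d*(-np.cos(r)*tx+np.sin(r)*ty)) for d in(.004,.006,.008,.010)],np.float32)
        out.append(int(cv2.remap(g,q[:,0].copy().reshape(1,-1),q[:,1].copy().reshape(1,-1),cv2.INTER_LINEAR).mean()))
    return out
print(prof('scene'));print(prof('scene_last'))
E
```

```text
[ 0.4503 -0.4081  0.063 ]
0 [2.5, 4.3]
15 [1.1, 4.8]
30 [-0.3, 5.0]
45 [-1.6, 4.8]
60 [-2.9, 4.3]
75 [-4.0, 3.5]
90 [-4.8, 2.5]
105 [-5.2, 1.3]
120 [-5.3, 0.0]
135 [-5.1, -1.2]
[241, 240, 238, 229, 209, 202, 215, 223, 227, 229, 231, 233, 231, 229, 232, 234]
[252, 252, 251, 250, 247, 244, 239, 230, 214, 212, 226, 237, 240, 240, 244, 246]
```

```bash
python3 - <<'E'
from plan import *
def ang(c,C,mask,off,w=None):
    ys,xs=np.nonzero(mask); P=np.array([onz(c,x+off[0],y+off[1],.063) for x,y in zip(xs,ys)])-C
    return np.degrees(np.arctan2(P@ty,-(P@tx)))%360, np.hypot(P@ty,P@tx)*1e3
# wrist2 view: most accurate for the scale
c=pickle.load(open('wrist2.pkl','rb')); hsv=cv2.cvtColor(c['pixels'],cv2.COLOR_RGB2HSV); win=(slice(222,275),slice(272,332)); h=hsv[win]
def A(c,fish,win,h,C):
    for n,m in(('green',cv2.inRange(h,(40,80,50),(85,255,255))),('red',cv2.inRange(h,(0,120,80),(8,255,255))|cv2.inRange(h,(170,120,80),(180,255,255)))):
        ys,xs=np.nonzero(m)
        if len(xs)==0: print(n,'none'); continue
        P=np.array([onz(c,x+win[1].start,y+win[0].start,.063,fish) for x,y in zip(xs,ys)])-C
        a=np.degrees(np.arctan2(P@ty,-(P@tx)))%360; r=np.hypot(P@ty,P@tx)*1e3; print(n,len(a),np.percentile(a,[5,50,95]).round(),np.percentile(r,[5,50,95]).round(1))
g=np.r_[265+(600-500)/2.9-.3,205+(512-380)/2.9-.3]; C=onz(c,*g,.063,True); print('wrist centre',C.round(4)); A(c,True,win,h,C)
s=pickle.load(open('scene.pkl','rb')); hs=cv2.cvtColor(s['pixels'],cv2.COLOR_RGB2HSV); win=(slice(302,332),slice(270,306)); A(s,False,win,hs[win],np.array([.4503,-.4081,.063])); print(np.round(proj(s,C),1)); A(s,False,win,hs[win],C)
t=np.r_[265+(598-500)/2.9-.3,205+(548-380)/2.9-.3]; p=onz(c,*t,.063,True)-C; print('rest needle',np.degrees(np.arctan2(p@ty,-(p@tx))))
E
```

```text
wrist centre [ 0.451  -0.3989  0.063 ]
green 48 [ 58.  80. 103.] [12.9 14.5 15.9]
red 31 [140. 153. 165.] [13.7 15.2 16.7]
green 2 [70. 78. 87.] [16.8 16.9 17. ]
red none
[286.5 312.2]
green 2 [49. 55. 62.] [21.  21.8 22.7]
red none
rest needle 8.629911647806749
```

```bash
cat > needle.py <<'E'
from plan import *
w=pickle.load(open('wrist2.pkl','rb')); s=pickle.load(open('scene.pkl','rb'))
Z=.0545; C=(onz(w,299.2,250.2,Z,True)+0)
C[1]=onz(s,287.5,316.8,Z)[1] if 0 else C[1]
def prof(c,C,step=6):
    g=cv2.cvtColor(c['pixels'],cv2.COLOR_RGB2GRAY).astype(np.float32); A=np.arange(-24,145,step); out=[]
    for a in A:
        r=np.radians(a); q=np.array([proj(c,C+d*(-np.cos(r)*tx+np.sin(r)*ty)) for d in(.004,.006,.008,.010)],np.float32)
        out.append(cv2.remap(g,q[:,0].copy().reshape(1,-1),q[:,1].copy().reshape(1,-1),cv2.INTER_LINEAR).mean())
    out=np.array(out); k=np.clip(np.sort(out)[len(out)//2]-8-out,0,None); k[np.abs(A-A[out.argmin()])>30]=0
    return round(float((k*A).sum()/k.sum()),1),out.min().round()
if __name__=='__main__':
    p,e=tri(w,(299.2,250.2),s,(287.5,317),True,False); print('pivot tri',p.round(4),round(e,4),'C',C.round(4),np.round(proj(s,C),1))
    h=cv2.cvtColor(w['pixels'],cv2.COLOR_RGB2HSV)
    for n,m in(('green',cv2.inRange(h,(40,80,50),(85,255,255))),('red',cv2.inRange(h,(0,120,80),(8,255,255))|cv2.inRange(h,(170,120,80),(180,255,255)))):
        ys,xs=np.nonzero(m[222:275,272:332]); P=np.array([onz(w,x+272,y+222,Z,True) for x,y in zip(xs,ys)])-C; a=np.degrees(np.arctan2(P@ty,-(P@tx))); print(n,np.percentile(a,[5,50,95]).round())
    for CC in(C,p): print([prof(pickle.load(open(k+'.pkl','rb')),CC) for k in('scene','scene7','scene_last')],[prof(pickle.load(open(k+'.pkl','rb')),CC) for k in('side','side7','side_last')])
E
python3 needle.py
```

```text
pivot tri [ 0.4505 -0.404   0.0534] 0.0 C [ 0.4505 -0.4034  0.0545] [287.4 316.5]
green [ 58.  80. 103.]
red [140. 153. 165.]
[(18.4, np.float32(200.0)), (18.3, np.float32(209.0)), (66.9, np.float32(210.0))] [(12.7, np.float32(219.0)), (12.7, np.float32(229.0)), (nan, np.float32(241.0))]
[(18.3, np.float32(202.0)), (18.2, np.float32(211.0)), (75.8, np.float32(211.0))] [(11.5, np.float32(225.0)), (11.5, np.float32(234.0)), (76.9, np.float32(237.0))]needle.py:11: RuntimeWarning: invalid value encountered in scalar divide
  return round(float((k*A).sum()/k.sum()),1),out.min().round()
```

Request:
move_arm --plan '[-0.001,0.02,0,0,0,0,-0.003,0.04,0,0,0,0,-0.003,0.04,0,0,0,0]'

```text
time_s: 15.22
eef_pos: [0.4401, -0.2669, 0.0354]
eef_rot: [0.035, 0.679, 0.733, -0.029]
wrist_force: [1.1, -16.0, -6.0]
opening: 0.093
grasp_force: 58.9
```

```bash
python3 dial.py|head -1; python3 needle.py 2>/dev/null|tail -2
```

```text
t 15.225 eye [6.6 0.4 6.6] bar [96.2  0.4 -1.5] yaw 94.49 tilt -5.19 F(tester) [-16.05   0.18  -6.  ] grip 58.9
[(18.4, np.float32(200.0)), (18.3, np.float32(209.0)), (92.8, np.float32(215.0))] [(12.7, np.float32(219.0)), (12.7, np.float32(229.0)), (94.6, np.float32(220.0))]
[(18.3, np.float32(202.0)), (18.2, np.float32(211.0)), (102.7, np.float32(214.0))] [(11.5, np.float32(225.0)), (11.5, np.float32(234.0)), (104.1, np.float32(217.0))]
```

Request:
move_arm --plan '[0,0,-0.012,0,0,0,0,0,-0.024,0,0,0,0,0,-0.024,0,0,0]'

```text
time_s: 15.7
eef_pos: [0.4402, -0.267, 0.0351]
eef_rot: [0.035, 0.679, 0.733, -0.029]
wrist_force: [-2.6, -13.6, 4.6]
opening: 0.093
grasp_force: 60.5
```

```bash
python3 dial.py|head -1; python3 needle.py 2>/dev/null|tail -1
```

```text
t 15.7 eye [6.5 0.2 6.3] bar [96.1  0.2 -1.8] yaw 94.5 tilt -5.19 F(tester) [-13.37   3.63   4.63] grip 60.5
[(18.3, np.float32(202.0)), (18.2, np.float32(211.0)), (101.6, np.float32(218.0))] [(11.5, np.float32(225.0)), (11.5, np.float32(234.0)), (104.3, np.float32(221.0))]
```

Request:
move_arm --plan '[0,0,0.012,0,0,0,0,0,0.012,0,0,0]'

```text
time_s: 16.05
eef_pos: [0.4402, -0.2669, 0.0352]
eef_rot: [0.035, 0.679, 0.733, -0.029]
wrist_force: [-1.6, -14.7, -2.3]
opening: 0.089
grasp_force: 59.5
```

Request:
move_arm --plan '[0,0,0,0,0,0,0,0,0,0,0,0,0,0,0,0,0,0,0,0,0,0,0,0]' --grip 22

```text
time_s: 16.55
eef_pos: [0.4385, -0.2621, 0.0334]
eef_rot: [0.031, 0.679, 0.733, -0.028]
wrist_force: [-0.2, -0.6, -0.7]
opening: 0.258
grasp_force: 0.0
```

```bash
python3 dial.py|head -1; python3 needle.py 2>/dev/null|tail -2
```

```text
t 16.55 eye [11.6  1.6  4.3] bar [101.3   1.6  -3. ] yaw 94.5 tilt -4.68 F(tester) [-0.54  0.23 -0.66] grip 0.0
[(18.4, np.float32(200.0)), (18.3, np.float32(209.0)), (66.1, np.float32(214.0))] [(12.7, np.float32(219.0)), (12.7, np.float32(229.0)), (nan, np.float32(238.0))]
[(18.3, np.float32(202.0)), (18.2, np.float32(211.0)), (74.1, np.float32(214.0))] [(11.5, np.float32(225.0)), (11.5, np.float32(234.0)), (72.5, np.float32(234.0))]
```

Request:
move_arm --plan '[0,0,0.2,0,0,0,0,0,0.6,0,0,0,0,0,1.2,0,0,0,0,0,2,0,0,0,0,0,3,0,0,0,0,0.5,3.6,0.08,0,0,0,0.8,3.6,0.08,0,0,0,0.8,3.6,0.08,0,0]'

```text
time_s: 17.65
eef_pos: [0.4381, -0.2214, 0.213]
eef_rot: [0.004, 0.679, 0.734, 0.001]
wrist_force: [0.4, -0.7, -0.2]
opening: 0.256
grasp_force: 0.0
```

```bash
python3 dial.py|head -1; python3 needle.py 2>/dev/null|tail -2; python3 snap.py 11 wrist|head -1; python3 - <<'E'
from plan import *
c=pickle.load(open('wrist11.pkl','rb')); h=cv2.cvtColor(c['pixels'],cv2.COLOR_RGB2HSV); win=(slice(60,360),slice(180,450)); 
g=c['pixels'].astype(int).min(2)
m=cv2.inRange(h,(5,170,60),(16,255,255)); n,l,st,ce=cv2.connectedComponentsWithStats(m)
for i in range(1,n):
    if st[i,4]>40: print('orange',st[i],((onz(c,*ce[i],.05,True)-SEAT)@tx*1e3).round(1),((onz(c,*ce[i],.05,True)-SEAT)@ty*1e3).round(1))
m=cv2.inRange(h,(18,120,90),(32,255,255)); n,l,st,ce=cv2.connectedComponentsWithStats(m)
for i in range(1,n):
    if st[i,4]>15: print('brass?',st[i],ce[i].round(1),((onz(c,*ce[i],.048,True)-SEAT)*1e3).round(1))
# needle and colours in the wrist view
C=np.array([.4505,-.4037,.054]); out=[]
for a in range(0,160,8):
    r=np.radians(a); q=[proj(c,C+d*(-np.cos(r)*tx+np.sin(r)*ty),True) for d in(.005,.007,.009,.011)]
    out.append((a,int(np.mean([g[int(round(v)),int(round(u))] for u,v in q]))))
print(np.round(proj(c,C,True)),out)
E
```

```text
t 17.65 eye [ 52.7  -1.3 180.8] bar [142.7  -1.2 180.6] yaw 94.54 tilt -0.14 F(tester) [-0.78 -0.33 -0.22] grip 0.0
[(18.4, np.float32(200.0)), (18.3, np.float32(209.0)), (66.1, np.float32(209.0))] [(12.7, np.float32(219.0)), (12.7, np.float32(229.0)), (nan, np.float32(235.0))]
[(18.3, np.float32(202.0)), (18.2, np.float32(211.0)), (74.1, np.float32(209.0))] [(11.5, np.float32(225.0)), (11.5, np.float32(234.0)), (72.1, np.float32(232.0))]
{'time_s': 17.75, 'q': [-0.713, 0.0042, 1.8382, 0.0026, 1.2933, -0.7906], 'eef_pos': [0.4379, -0.2219, 0.2123], 'eef_rot': [0.0029, 0.6794, 0.7337, 0.0014], 'wrist_force': [0.0883, 0.5285, -0.2378]}
orange [590  29  32  20 350] 304.5 -405.7
orange [308 204   9  30 212] 47.5 0.5
brass? [309 253   6  13  74] [311.4 259.3] [-0.8 -2.4 23.5]
[312. 321.] [(0, 212), (8, 202), (16, 200), (24, 187), (32, 191), (40, 192), (48, 159), (56, 148), (64, 97), (72, 82), (80, 151), (88, 174), (96, 200), (104, 181), (112, 191), (120, 202), (128, 195), (136, 202), (144, 203), (152, 203)]
```

```bash
python3 -c "
from plan import *
c=pickle.load(open('wrist11.pkl','rb'));h=cv2.cvtColor(c['pixels'],cv2.COLOR_RGB2HSV);C=np.array([.4505,-.4037,.054])
m=cv2.inRange(h,(40,80,50),(85,255,255));ys,xs=np.nonzero(m[295:350,285:345]);P=np.array([onz(c,x+285,y+295,.054,True) for x,y in zip(xs,ys)])-C
print(len(xs),np.percentile(np.degrees(np.arctan2(P@ty,-(P@tx))),[5,50,95]))
print(ctrl.hand_in())"
```

```text
26 [58.542197   80.15345603 99.91678514]
the job is handed in; nothing more can be done
None
```

The check link is fitted and the job is handed in. The eye is under the shut gate and the T-bar is in the slide's slot. The needle held at about 69° with the gripper clear, inside the green (58 to 100°), and I never saw it reach the red.

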